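# Snap the lid onto the kit box, corner by corner

## Task

Of the two grey kit boxes, one is shut; on the other the lid still lies loose on top of its four catches. Close it with the fingertips: press the lid's rim straight down at one corner after the other, each by itself and in any order, until it clicks under its catch, so that at the end all four corners are fully home. Press only: do not grip or lift the lid, and leave the things standing about where they are.

Things in the scene. Friction and masses are not known exactly. Their poses are not given: they have to be found in the camera images.
- kit_box: box to be closed, grey plastic, fixed, 200 mm long (its x) x 140 mm wide (its y); wall tops at 60.5 mm. Origin: centre of its underside, z up. On each long side, 84 mm either way of the middle, stands a 22 mm wide springy catch, 73 mm high, whose sloping nose reaches 2.6 mm in over the lid's edge. It looks like the shut box, but its lid lies 8 mm higher, on top of the noses
- lid: loose lid, 200 x 140 mm, 160 g, light grey rim 4 mm thick round a clear window (108 x 75 mm, 2 mm lower than the rim). Origin: centre of its underside, z up; 70 mm above the bench while loose, 62 mm when home. An inner lip keeps it centred. The lid is bendy: it has two flex grooves across its length and twists, so that each corner goes down by itself while the others stay up
- corner_1 (a point): centre of the 20 mm square thumb pad on the lid's near-left corner (looking along the box's x), on the lid's top face, 84 mm along and 49 mm across from the middle of the lid, 19 mm in from the catch; 74 mm above the bench while loose, 66 mm when home (snapped in below 67.5 mm). Pressed straight down here, the corner gives way at 8 to 13 N, snaps under its nose and stays; it then rests on a boss inside the box
- corner_2 (a point): centre of the 20 mm square thumb pad on the lid's near-right corner (looking along the box's x), on the lid's top face, 84 mm along and 49 mm across from the middle of the lid, 19 mm in from the catch; 74 mm above the bench while loose, 66 mm when home (snapped in below 67.5 mm). Pressed straight down here, the corner gives way at 8 to 13 N, snaps under its nose and stays; it then rests on a boss inside the box
- corner_3 (a point): centre of the 20 mm square thumb pad on the lid's far-right corner (looking along the box's x), on the lid's top face, 84 mm along and 49 mm across from the middle of the lid, 19 mm in from the catch; 74 mm above the bench while loose, 66 mm when home (snapped in below 67.5 mm). Pressed straight down here, the corner gives way at 8 to 13 N, snaps under its nose and stays; it then rests on a boss inside the box
- corner_4 (a point): centre of the 20 mm square thumb pad on the lid's far-left corner (looking along the box's x), on the lid's top face, 84 mm along and 49 mm across from the middle of the lid, 19 mm in from the catch; 74 mm above the bench while loose, 66 mm when home (snapped in below 67.5 mm). Pressed straight down here, the corner gives way at 8 to 13 N, snaps under its nose and stays; it then rests on a boss inside the box
- shut_box: a second, equal box whose lid is already home (top of the rim at 66 mm), fixed; origin at the centre of its underside, x along its length. The two boxes may change places
- clear_tape: roll of clear tape lying flat, 105 mm across, 48 mm high, bystander; origin at the centre of its underside
- marker: marker pen lying down, 135 x 17 x 16 mm, its length along its y, bystander; origin at the centre of its underside
- pad: black note pad lying flat, 148 x 110 x 16 mm, bystander; origin at the centre of its underside
- carton: small brown carton, 77 x 102 x 63 mm, bystander; origin at the centre of its underside
- driver: screwdriver lying down, 201 x 27 x 27 mm, its length along its x, bystander; origin at the centre of its underside
Mind the look-alikes: they are no part of the job. There is more than one size of the lid; the job needs the largest.

How it is judged:
By the outcome, as a careful person would: the job done as asked, in the order asked, and still so for the second after the job is handed in, with the robot touching nothing.
It also fails if it takes over 51 s, if anything falls off the work surface, if the arm or the gripper's body presses on something with over 40 N, if the wrist force passes 120 N, or if a joint passes its speed limit or range.

## Robot

A 7-joint arm with a two-finger parallel gripper is mounted at the origin on the work surface; the furniture and walls round the work are solid. World frame = base frame: x ahead of the robot, y to its left, z up, the work surface at z = 0. Lengths are in mm, angles in rad, forces in N, time in s.
With the tool pointing down it reaches from about 425 to 875 mm from the base axis. Payload 9.9 kg.
Tool frame: the origin (TCP) lies midway between the tips of the shut fingers; the grasp point (between the pads) lies 19 mm behind it; z points along the fingers, y is the line along which they close (so a half turn about z gives the same grasp; the last joint's range is limited). The gripper opens to 85 mm and grips with 20 to 120 N. Pads are 22 mm wide; open, the fingers measure 114 mm over their backs; the gripper's body (76 mm by 85 mm) begins 54 mm behind the grasp point. The pads swing forward as they close: fully open they stand 13 mm farther back than shut.
Start: joints at [-1.255, 0.576, 0.025, 1.437, -0.015, 1.129, -0.057], TCP at [262.726, 621.775, 231.289] pointing down, gripper open.
Joint ranges: [-2.76, 2.76], [-0.34, 2.15], [-1.52, 1.57], [0.19, 2.46], [-1.09, 4.23], [0.17, 1.99], [-2.82, 2.82]. Speed limits (rad/s): [2.22, 2.22, 3.01, 3.01, 3.14, 3.14, 3.14].

## Interface

Orientations are given as a rotation vector (axis times angle).
In Python, from station import robot gives the robot as it stands. Calls block until the motion is done:
- robot.movep(position, orientation): joint-space move of the TCP to a pose.
- robot.move_linear(position, v=150, rot=None, until_force=None): straight line of the TCP; rot=None keeps the orientation; v is the mean speed in mm/s. With until_force (N) it stops when the force on the tool has changed by that much, and returns True; else False.
- robot.set_joints(angles): joint-space move.
- robot.gripper_to(opening, strength=None): opening from 0.0 (shut) to 1.0 (fully open); strength is the grip in N (None keeps the last); returns when the fingers have stopped.
- robot.hold(seconds).
- robot.solve_ik(position, orientation): joint angles nearest the present ones, or None.
- robot.read_state(): the state.
- robot.capture(name): name is "side" or "top"; returns a dict with "frame" (384x512x3 uint8, blue, green, red), "mtx" (3x3 intrinsics, pixels), "D" ([k1, k2, p1, p2, k3] as OpenCV has them; the pictures are not rectified), "rvec" (rotation vector, rad) and "tvec" (3), from world to camera coordinates, as OpenCV has them. Camera axes: x right, y down, z forward; pixel columns grow to the right and rows downward; lengths in mm; the calibration is good to about 2 mm. A picture is of the moment at which its call begins. There is no depth.
A pose or a line that the arm cannot do raises robot.IKError and nothing moves.
- robot.hand_in(): hands the job in; it is judged then, once.
The state is a dict: "time": time; "joint_pos": joint angles; "qvel": joint speeds; "joint_torque": joint torques, N m; "eef_pos": TCP position; "ee_rot": TCP orientation; "ft_force": force on the tool from outside, world axes, zero at the start; "ft_torque": the same for the moment, N m; "finger_gap": opening from 0.0 (shut) to 1.0 (fully open); "finger_force": force on a finger pad.
Only numpy, scipy, OpenCV 4.12 (cv2) and the standard library are available. Lean on these libraries where they do the work, as an engineer would, in place of code of your own. Each camera call takes 0.05 s, during which the arm holds its last target. There are 200 camera calls.

## Working session

There is one attempt and no reset: what is moved stays moved. The work goes in short steps, each a Python script; the robot and the scene stay as the last script left them, time stands still between calls to the robot, and variables do not carry over. Pictures are saved under pics/ and viewed, at most 10 in all, crops included, and the job is handed in when it is done.

```bash
mkdir -p pics
python3 - <<'E'
from station import robot
import cv2,pickle
d={}
for n in("top","side"):
    c=robot.capture(n);d[n]=c;cv2.imwrite(f"pics/{n}0.png",cv2.resize(c["frame"],(800,600),interpolation=cv2.INTER_CUBIC))
    print(n,c["mtx"],c["D"],c["rvec"],c["tvec"])
pickle.dump(d,open("cap0.pkl","wb"))
s=robot.read_state();print(s["time"],s["eef_pos"],s["ee_rot"],s["ft_force"])
E
```

```text
top [[473.33241047   0.         247.63120686]
 [  0.         473.33241047 194.65092097]
 [  0.           0.           1.        ]] [0.00173472 0.         0.         0.         0.        ] [ 2.13020664 -2.17586237  0.16349999] [ -90.01535779  521.411953   1839.46605062]
side [[466.41059886   0.         246.65330948]
 [  0.         466.41059886 194.84101994]
 [  0.           0.           1.        ]] [-0.03016471  0.          0.          0.          0.        ] [ 2.12109914 -0.47705198  0.27921162] [-517.2895335   142.46741261 1882.39861951]
0.1 [262.55704245 621.39120556 230.5281605 ] [-6.23688850e-01 -3.07885440e+00  2.35727031e-03] [-0.15640013 -0.31198046 -0.01660364]
```

View pics/top0.png

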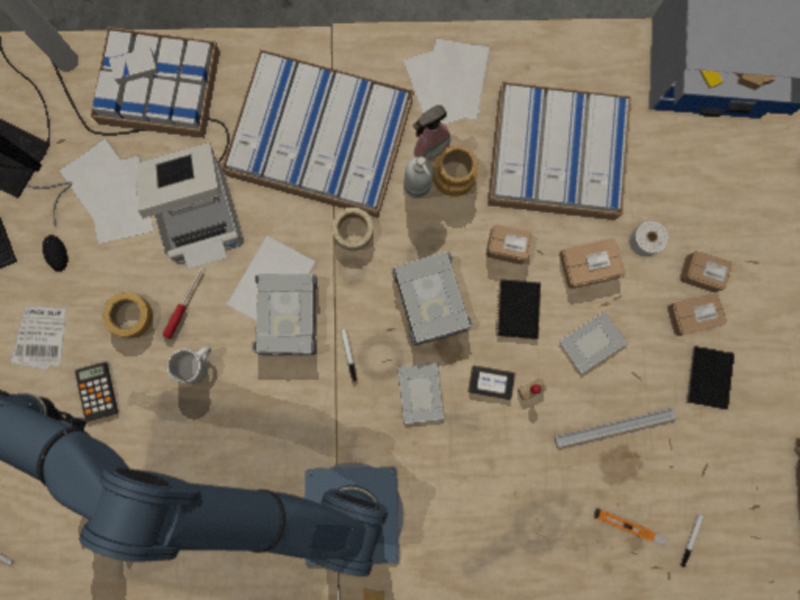

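View pics/side0.png

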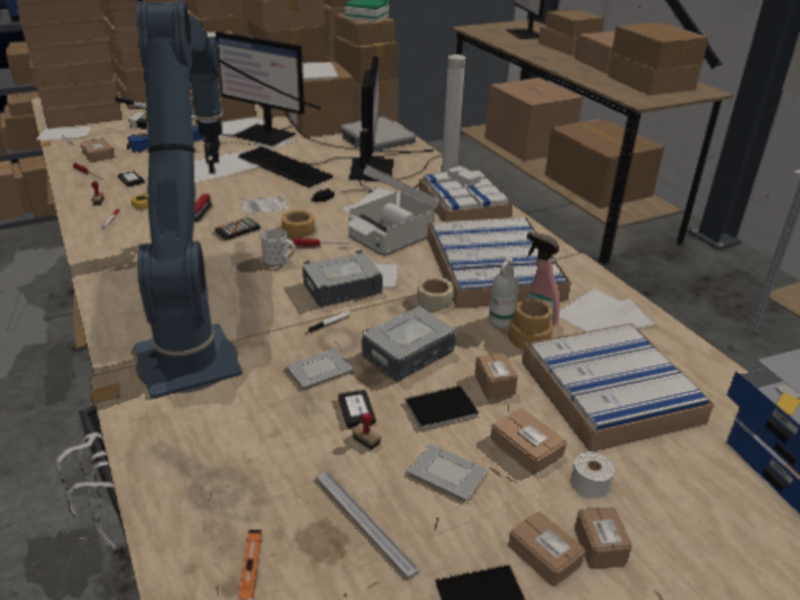

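The top view shows the two boxes at about (286,313) and (431,297), and the side view shows them at (342,278) and (408,342). I'll zoom in on both to see which lid sits higher.

```bash
cat > h.py <<'E'
import numpy as np,cv2
def ray(c,uv,z):
    u=cv2.undistortPoints(np.array([[uv]],float),c["mtx"],np.array(c["D"]))[0,0]
    R=cv2.Rodrigues(np.array(c["rvec"],float))[0];t=np.ravel(c["tvec"])
    o=-R.T@t;d=R.T@np.array([u[0],u[1],1]);return o+d*(z-o[2])/d[2]
def proj(c,P):
    return cv2.projectPoints(np.array(P,float).reshape(-1,3),np.array(c["rvec"],float),np.array(c["tvec"],float),c["mtx"],np.array(c["D"]))[0][:,0]
E
python3 - <<'E'
import pickle,cv2,numpy as np
d=pickle.load(open("cap0.pkl","rb"))
def cr(n,cx,cy,w=66,h=50):
    x=int(cx*.64-w/2);y=int(cy*.64-h/2);print(n,x,y)
    return cv2.resize(d[n]["frame"][y:y+h,x:x+w],(w*6,h*6),interpolation=cv2.INTER_CUBIC)
a=np.vstack([np.hstack([cr("top",286,313,66,70)[:,:],cr("top",431,297,66,70)])])
b=np.hstack([cr("side",342,278,66,50)[:,:],cr("side",408,342,66,50)])
cv2.imwrite("pics/cropt.png",a);cv2.imwrite("pics/crops.png",b)
E
```

```text
top 150 165
top 242 155
side 185 152
side 228 193
```

View pics/cropt.png

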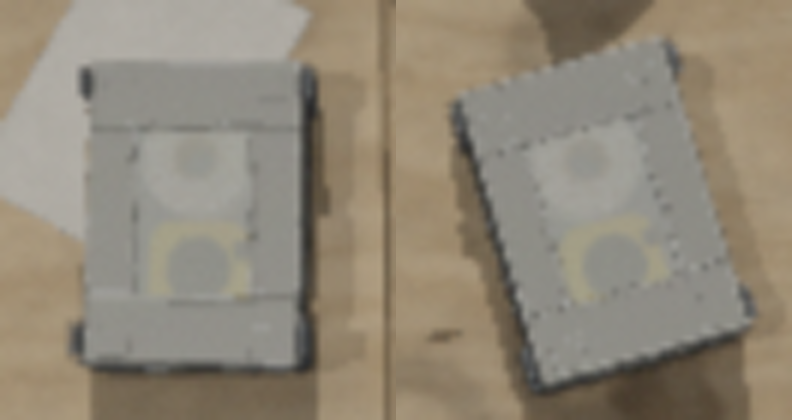

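View pics/crops.png

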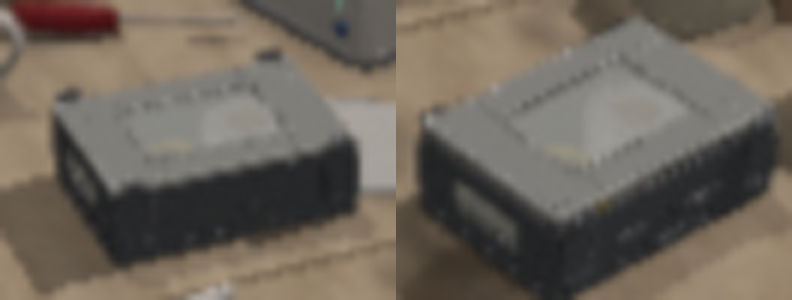

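Run:
```python
import pickle,numpy as np
from scipy.optimize import least_squares
from h import *
d=pickle.load(open("cap0.pkl","rb"))
def px(p,ox,oy,sh): return [[(x-sh+.5)/6-.5+ox,(y+.5)/6-.5+oy] for x,y in p]
# order FL, FR, NR, NL (seen in top image: far=up)
boxes={"right":(px([(459,98),(665,38),(750,325),(540,385)],242,155,396),px([(638,18),(772,100),(560,222),(424,118)],228,193,396)),
"left":(px([(90,64),(303,64),(300,366),(85,362)],150,165,0),px([(272,60),(355,135),(115,190),(56,100)],185,152,0))}
for n,(T,S) in boxes.items():
  for z in (66,74):
    G=np.array([[100,70],[100,-70],[-100,-70],[-100,70]])
    def pts(q):
        c,s=np.cos(q[2]),np.sin(q[2]);return np.c_[G@np.array([[c,s],[-s,c]])+q[:2],np.full(4,z)]
    c0=ray(d["top"],np.mean(T,0),z)
    f=lambda q:np.r_[(proj(d["top"],pts(q))-T).ravel(),(proj(d["side"],pts(q))-S).ravel()]
    r=least_squares(f,[c0[0],c0[1],0.1])
    rt=least_squares(lambda q:f(q)[:8],r.x);rs=least_squares(lambda q:f(q)[8:],r.x)
    print(n,z,r.x.round(3),r.cost.round(2),rt.x.round(3),rs.x.round(3))
```

```text
right 66 [ 5.36059e+02 -2.10975e+02  2.59000e-01] 7.82 [ 5.32790e+02 -2.12644e+02  2.53000e-01] [ 5.42399e+02 -2.03833e+02  2.68000e-01]
right 74 [ 5.34144e+02 -2.13041e+02  2.60000e-01] 4.42 [ 5.31593e+02 -2.12056e+02  2.53000e-01] [ 5.37120e+02 -2.13428e+02  2.69000e-01]
left 66 [ 5.00812e+02  1.55248e+02 -1.30000e-02] 5.94 [ 4.99352e+02  1.55125e+02 -2.00000e-02] [5.03711e+02 1.57600e+02 7.00000e-03]
left 74 [ 4.99242e+02  1.52367e+02 -1.20000e-02] 8.28 [ 4.98302e+02  1.54102e+02 -2.00000e-02] [4.98702e+02 1.45410e+02 8.00000e-03]
```

The right box is the loose one: its catches are hidden, and z=74 fits it better than z=66. I'll shut the gripper and go above corner 1.

```bash
cat >> h.py <<'E'
from scipy.spatial.transform import Rotation as Ro
X0,Y0,TH=533.,-212.5,.257
def corner(sx,sy):
    c,s=np.cos(TH),np.sin(TH);x,y=84*sx,49*sy
    return X0+c*x-s*y,Y0+s*x+c*y
def rot(sg):
    y=sg*np.array([np.cos(TH),np.sin(TH),0]);z=np.array([0,0,-1.]);return Ro.from_matrix(np.c_[np.cross(y,z),y,z]).as_rotvec()
C=[(-1,1),(-1,-1),(1,-1),(1,1)]
E
python3 - <<'E'
from station import robot
from h import *
import pickle
robot.gripper_to(0.0)
best=[]
for sg in(1,-1):
    q=robot.solve_ik([*corner(*C[0]),200],rot(sg)); print(sg,None if q is None else np.round(q,2))
    if q is not None: best.append((abs(q[6]),sg))
sg=min(best)[1];print(sg)
try: robot.move_linear([robot.read_state()["eef_pos"][0],robot.read_state()["eef_pos"][1],300],v=200)
except robot.IKError as e: print(e)
robot.movep([*corner(*C[0]),250],rot(sg))
robot.move_linear([*corner(*C[0]),95],v=100)
s=robot.read_state();print(s["time"],s["eef_pos"],s["finger_gap"],s["ft_force"],corner(*C[0]))
d={n:robot.capture(n) for n in("top","side")};pickle.dump((d,sg),open("cap1.pkl","wb"))
im=[]
for n,w,h in(("top",66,80),("side",66,80)):
    p=proj(d[n],[533,-212,90])[0];x,y=int(p[0]-w/2),int(p[1]-h/2);print(n,x,y)
    im.append(cv2.resize(d[n]["frame"][y:y+h,x:x+w],None,fx=6,fy=6,interpolation=cv2.INTER_CUBIC))
    for k in C: cv2.circle(im[-1],tuple(int(v) for v in (proj(d[n],[*corner(*k),74])[0]-[x,y]+.5)*6),3,(0,0,255),-1)
cv2.imwrite("pics/c1.png",np.hstack(im))
E
```

```text
1 [-0.36  0.49  1.    2.01 -0.52  0.92  1.17]
-1 [-0.48  0.7   1.36  2.01 -0.78  1.11 -1.65]
1
5.975 [ 439.58361447 -186.55464114   95.41035961] -0.0045278464538188725 [ 0.19404746 -0.51715168 -0.75914922] (np.float64(439.30399168713865), np.float64(-186.46045264916796))
top 243 148
side 227 167
```

View pics/c1.png

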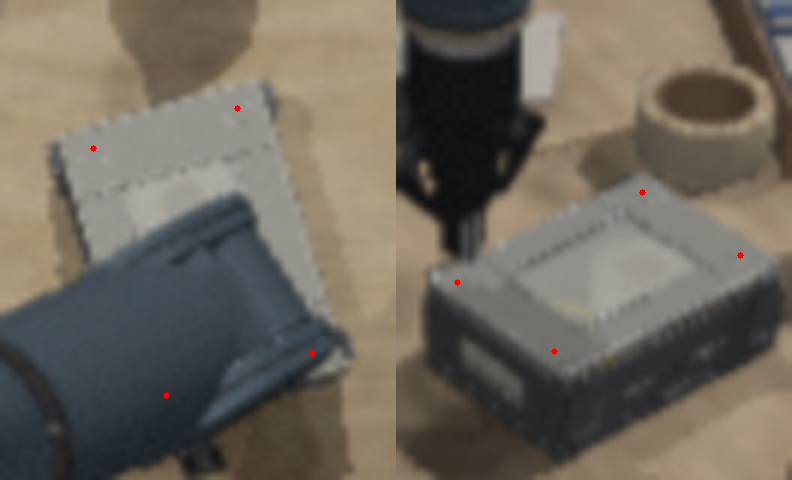

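The red dots (computed corners) sit on the thumb pads, and the fingertip at (462,255) in the side half is right above corner 1. Next I'll press the corners.

```bash
cat >> h.py <<'E'
def press(robot,k,sg):
    x,y=corner(*C[k])
    robot.move_linear([x,y,95],v=150,rot=rot(sg))
    robot.move_linear([x,y,79],v=60)
    hit=robot.move_linear([x,y,61],v=15,until_force=24)
    s=robot.read_state();print(k+1,hit,np.round(s["eef_pos"],1),np.round(s["ft_force"],1),s["time"],flush=True)
    robot.move_linear([x,y,95],v=100)
E
python3 - <<'E'
from station import robot
from h import *
press(robot,0,1)
E
```

```text
1 True [ 439.4 -186.5   66.2] [-1.3  2.2 12.7] 7.6
```

Run:
```python
from station import robot
from h import *
for k in(1,2,3): press(robot,k,1)
```

```text
2 True [ 464.4 -281.5   66.1] [-1.5  1.6  8.9] 10.125
3 True [ 627.1 -238.4   66.4] [-1.6  1.4  8.9] 13.1333
4 True [ 601.9 -143.6   66.1] [-1.6  1.3  8.7] 15.6583
```

All four went to about 66 mm. A light touch on each will show whether they stayed down, then I'll retreat and look.

Run:
```python
from station import robot
from h import *
for k in(3,2,1,0):
    x,y=corner(*C[k])
    robot.move_linear([x,y,90],v=150)
    robot.move_linear([x,y,77],v=60)
    h=robot.move_linear([x,y,63],v=10,until_force=4)
    s=robot.read_state();print(k+1,h,np.round(s["eef_pos"],1),np.round(s["ft_force"],1),s["time"])
    robot.move_linear([x,y,90],v=100)
robot.move_linear([x,y,250],v=200)
robot.movep([430,150,300],rot(1))
im=[];w,h=66,80
for n in("top","side"):
    f=robot.capture(n);p=proj(f,[533,-212,70])[0];x,y=int(p[0]-w/2),int(p[1]-h/2)
    im.append(cv2.resize(f["frame"][y:y+h,x:x+w],None,fx=6,fy=6,interpolation=cv2.INTER_CUBIC))
cv2.imwrite("pics/c2.png",np.hstack(im));print(robot.read_state()["time"])
```

```text
4 True [ 601.7 -143.7   66.2] [0.4 1.1 6.8] 17.7333
3 True [ 626.7 -238.5   66.2] [-1.3  0.6  6.6] 20.3083
2 True [ 464.3 -281.3   66.1] [-0.4  0.3  5.8] 23.3583
1 True [ 439.3 -186.4   66.1] [-0.5  0.7  6.7] 25.9333
28.6583
```

View pics/c2.png

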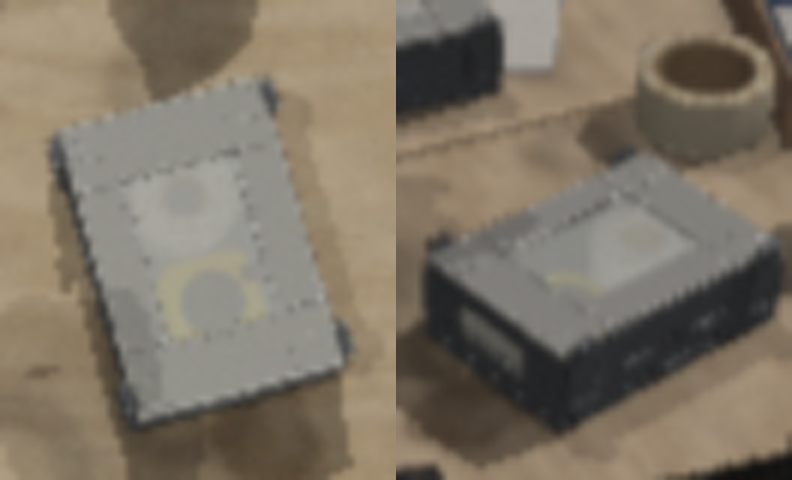

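The catches now stand above the lid, at (440,242) and (625,155) in the side half. The light touch found all four corners at about 66 mm.

```bash
python3 -c "
from station import robot
print(robot.hand_in())"
```

```text
the job is handed in; nothing more can be done
None
```

The loose lid was on the right-hand box; I pressed all four corners home one by one, a light touch afterwards found each at about 66 mm, and I handed the job in at about 29 s.

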